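# Hang up the ring spanner, then draw the piston rod to its green band and hold it

## Task

The cylinder in the orange vise is ready for inspection: hang the ring spanner by its ring on the slanted peg of the blue stand and let go of it. Then take the piston rod by its square head and draw it straight up out of the cylinder, without forcing it sideways, until the green band is completely out while the red band stays completely inside, and finish still holding it there, at rest, for the inspector. Leave the other things on the bench alone and never pull the rod out past its red band.

Things in the scene. Friction and masses are not known exactly. Their poses are not given: they have to be found in the camera images.
- spanner: Loose steel ring spanner, red-painted middle, about 0.15 kg, lying flat, 170 mm long, 10 mm thick. Origin at the underside in the middle of the straight shank (15 mm wide, 50 mm either way along x), the place to grip. x points along the shank to the ring, z up through the thickness. The ring (outside diameter 40 mm, round hole 28 mm) is centred 70 mm along +x; a fork 30 mm wide lies at -x, from 51 to 80 mm.
- eye (a point): Centre of the spanner's ring hole, at mid thickness (5 mm above the underside); the hole's axis is the spanner's z.
- stand: Fixed blue tool stand, origin under the centre of its base on the bench: base 110 (x) by 100 (y) by 12 mm, upright square post 20 mm, 200 mm tall, one steel peg on the post's -x face. At yaw 0 the peg points to the robot (-x) and upward. A spanner hung on it swings down and comes to rest against the post, clear of the base.
- peg_root (a point): Where the peg's axis meets the post's face, 170 mm above the bench (stand axes). Peg: round steel, 9 mm diameter, round end, 60 mm long, rising at 50 degrees above level in the stand's -x direction. A hung ring slides down to the root and its centre comes to rest 5 to 15 mm from this point.
- peg_tip (a point): End of the peg's axis, 39 mm out along the stand's -x and 46 mm above the root.
- vise: Fixed orange machine vise with an upright square aluminium cylinder clamped in it; origin on the bench under the bore axis. Vise 230 mm (x) by 100 mm (y), jaws up to 90 mm high, screw and small cross bar towards -x out to 150 mm. The cylinder is 50 by 50 mm, its flat top 160 mm above the bench; two short brass ports on its +y side.
- bore_mouth (a point): Centre of the bore at the cylinder's flat top, 160 mm above the bench; z is up along the bore axis. The bore is 110 mm deep and 17.2 mm wide for the 16 mm rod.
- rod: Loose steel piston rod, about 0.28 kg, 156 mm long, upright in the bore; origin at the centre of its foot, z up the rod. At the start the foot rests on the bore's floor, 110 mm below the mouth; nothing else holds it, so it slides back if let go. 16 mm diameter up to 126 mm, then a dark square head. It may turn about its axis.
- green_low (a point): On the rod's axis at the lower edge of the 8 mm wide green band, 68 mm above the foot: the band is completely out when this point is above the bore's mouth (rod raised over 42 mm). Hidden in the bore at the start.
- red_top (a point): On the rod's axis at the upper edge of the 10 mm wide red band, 34 mm above the foot: the band stays completely inside while this point is below the mouth (rod raised less than 76 mm). Hidden at the start.
- rod_head (a point): Centre of the rod's square head (24 by 24 mm, 30 mm tall), 141 mm above the foot; its flats face the rod's x and y. At the start 191 mm above the bench, the underside of the head 16 mm above the cylinder's top.
- hammer: Bystander: hammer with a red handle lying on the bench.
- screwdriver: Bystander: blue screwdriver lying on the bench.
- spray: Bystander: standing spray can, 60 mm diameter, 170 mm tall.
- bearing: Bystander: ball bearing ring, 48 mm diameter, 14 mm high.
- socket: Bystander: dark socket standing upright, 32 mm diameter, 44 mm high.
- bush: Bystander: brass bush standing upright, 34 mm diameter, 30 mm high.
Mind the look-alikes: they are no part of the job. Several things look just like the spanner: the one meant starts farthest to the robot's right. Of the things shaped like the rod, the steel one is meant.

How it is judged:
By the outcome, as a careful person would: the job done as asked, in the order asked, and still so for the second after the job is handed in, while the arm keeps its last pose, push and grip.
It also fails if it takes over 56 s, if anything falls off the work surface, if the arm or the gripper's body presses on something with over 40 N, if the wrist force passes 120 N, or if a joint passes its speed limit or range.

## Robot

A 7-joint arm with a two-finger parallel gripper is mounted at the origin on the work surface. World frame = base frame: x ahead of the robot, y to its left, z up, the work surface at z = 0. Lengths are in mm, angles in rad, forces in N, time in s.
With the tool pointing down it reaches from about 425 to 950 mm from the base axis. Payload 16.7 kg.
Tool frame: the origin (TCP) lies on the mounting face of the last link; the fingertips stand 199 mm ahead of it and the grasp point (between the pads) lies 180 mm ahead of it (env.tip_extent is the distance from the TCP to the fingertips, in mm); z points along the fingers, y is the direction in which the jaws open and shut (so a half turn about z gives the same grasp; the last joint's range is limited). The gripper opens to 94 mm and grips with 3 to 60 N. Pads are 16 mm wide; open, the fingers measure 119 mm over their backs; the gripper's body (75 mm by 177 mm) begins 78 mm behind the grasp point.
Start: joints at [1.147, 0.426, 0.074, 1.606, -0.034, 1.111, -0.067], TCP at [182.481, -649.837, 404.667] pointing down, gripper open.
Joint ranges: [-2.85, 2.85], [-0.5, 2.14], [-1.23, 1.37], [0.21, 2.46], [-1.02, 4.16], [0.16, 2.05], [-2.73, 2.73]. Speed limits (rad/s): [1.89, 1.89, 2.39, 2.39, 3.01, 3.01, 3.01].

## Interface

Orientations are given as a rotation vector (axis times angle).
In Python, from rig import env gives the robot as it stands.
- The arm moves only by the tool arm_command, never from a script. Its argument "plan" is one flat list of numbers, 7 for each row, row after row: the closure, from 0 (fully open) to 1 (shut), then the shift along the tool's x, y, z in m, then the turn, a rotation vector about the tool's x, y, z in rad. In form: [grip, dx, dy, dz, rx, ry, rz, grip, dx, dy, dz, rx, ry, rz, ...]. A call has 1 to 12 rows; each row shifts and turns the pose as measured when the row begins, along the tool's axes as they then stand; what a row does not reach is not made up. A row lasts 1/10 s, in which the tool goes at most 50 mm and 8.59 degrees, less where a joint would pass 70% of its speed; a pose out of reach is approached as far as the arm can. A call with a gripper value outside its range is refused whole. The fingers move at their own pace and stop on an object; "squeeze" is the grip in N (left out, the last holds). Time passes only in rows, so rows that do not move let the fingers close. It gives the time, the measured TCP pose, the force and the opening at its end, in the units of the state.
- env.get_obs(): the state, without advancing time (a new reading comes with each control period).
- env.snapshot(name): name is "side" or "top"; returns the picture (400x640x3 uint8, red, green, blue); there is no depth.
- env.calibration(name): a dict with "fx", "fy", "cx", "cy" (pixels), "dist" ([k1, k2, p1, p2, k3] as OpenCV has them; the pictures are not rectified), "pose" (4x4, takes a point from camera to world coordinates). Camera axes: x right, y down, z forward; pixel columns grow to the right and rows downward; lengths in mm; the calibration is good to about 2 mm. A picture is of the moment at which its call begins. calibration takes no time and is no camera call.
- env.close_job(): hands the job in, once; it reports no verdict.
The state is a dict: "time": time; "q": joint angles; "qd": joint speeds; "joint_torque": joint torques, N m; "eef_pos": TCP position; "orientation": TCP orientation; "ft_force": force on the tool from outside, world axes, zero at the start; "torque": the same for the moment, N m; "finger_gap": finger opening in mm.
Only numpy, scipy, OpenCV 4.12 (cv2) and the standard library are available. Lean on these libraries where they do the work, as an engineer would, in place of code of your own. Each camera call takes 0.05 s, during which the arm holds its last target. There are 200 camera calls.

## Working session

There is one attempt and no reset: what is moved stays moved. The work goes in short steps, Python scripts to look and compute and a tool call to move; the robot and the scene stay as the last step left them, time stands still between calls to the robot, and variables do not carry over. Pictures are saved under pics/ and viewed, about 8 in all and at most 12, crops included, and the job is handed in when it is done.

Besides the shell and the picture viewer there is one more tool, called after ">>>" by a JSON object that holds its "api" and its "payload", one argument or row to a line. arm_command: Moves the arm, as the interface text tells. Its arguments: {"type":"object","properties":{"plan":{"type":"array"},"squeeze":{"type":"number"}},"required":["plan"]}

```bash
ls; mkdir -p pics; python3 - <<'E'
from rig import env
import cv2,numpy as np
o=env.get_obs()
for k,v in o.items(): print(k,np.round(v,3))
for n in("side","top"):
    cv2.imwrite(f"pics/{n}0.png",env.snapshot(n)[:,:,::-1]); c=env.calibration(n)
    print(n,{k:np.round(v,3).tolist() for k,v in c.items()})
E
```

```text
pics
time 0.0
q [ 1.147  0.427  0.074  1.607 -0.034  1.111 -0.067]
qd [ 0.    -0.001 -0.001  0.001 -0.002  0.     0.   ]
joint_torque [-0.0000e+00 -9.3584e+01  3.6660e+00 -4.5419e+01 -4.9000e-02  2.0000e-02
  0.0000e+00]
eef_pos [ 182.455 -649.663  403.946]
orientation [-3.111 -0.429  0.   ]
ft_force [-0.276 -0.029  1.132]
torque [ 0.031  0.037 -0.017]
finger_gap 94.403
side {'fx': 460.578, 'fy': 460.578, 'cx': 315.158, 'cy': 196.443, 'dist': [0.038, 0.0, 0.0, 0.0, 0.0], 'pose': [[-0.962, -0.149, 0.227, 224.11], [-0.271, 0.555, -0.787, 1105.569], [-0.009, -0.819, -0.574, 953.8], [0.0, 0.0, 0.0, 1.0]]}
top {'fx': 458.303, 'fy': 458.303, 'cx': 327.092, 'cy': 203.354, 'dist': [-0.021, 0.0, 0.0, 0.0, 0.0], 'pose': [[-0.02, -0.988, 0.152, 316.799], [-0.999, 0.024, 0.025, -9.172], [-0.028, -0.151, -0.988, 1606.58], [0.0, 0.0, 0.0, 1.0]]}
```

View pics/top0.png

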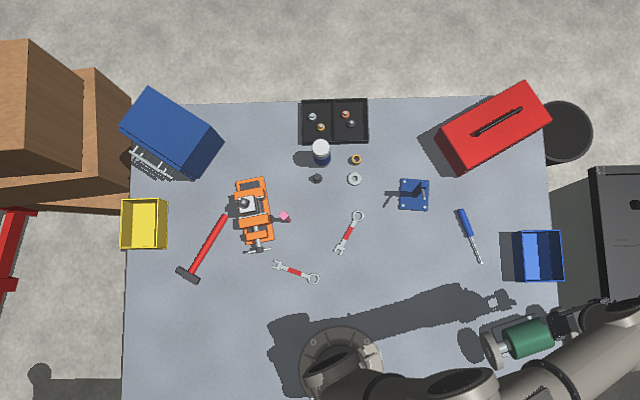

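View pics/side0.png

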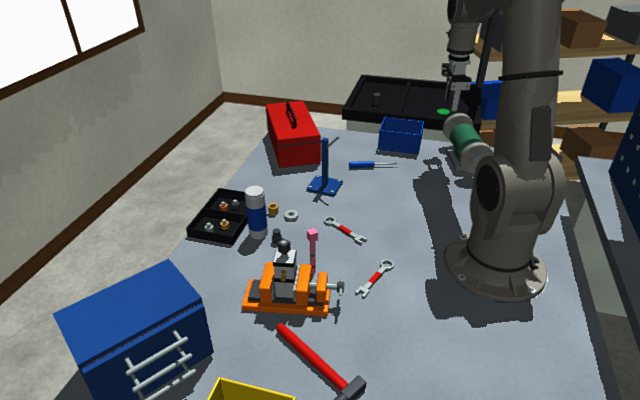

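Top view: spanner-like things lie at (350,232), with its ring upper right, and at (295,271). The first is farther to the robot's right (image right = -y), so it fits the description. The steel rod is in the vise at (247,203). The pink rod-shaped thing at (285,217) is a decoy. I'll enlarge these and take measurements.

```bash
cat > h.py <<'E'
import cv2,numpy as np
from rig import env
def ray(n,uv):
    c=env.calibration(n);K=np.array([[c["fx"],0,c["cx"]],[0,c["fy"],c["cy"]],[0,0,1.]])
    p=cv2.undistortPoints(np.array([[uv]],float),K,np.array(c["dist"],float))[0,0]
    T=np.array(c["pose"]);return T[:3,3],T[:3,:3]@np.array([p[0],p[1],1])
def onz(n,uv,z):
    o,d=ray(n,uv);return np.round(o+d*(z-o[2])/d[2],1)
def px(n,P):
    c=env.calibration(n);K=np.array([[c["fx"],0,c["cx"]],[0,c["fy"],c["cy"]],[0,0,1.]])
    T=np.linalg.inv(np.array(c["pose"]))
    return np.round(cv2.projectPoints(np.array([P],float),cv2.Rodrigues(T[:3,:3])[0],T[:3,3],K,np.array(c["dist"],float))[0][0,0],1)
def two(a,b):
    (o1,d1),(o2,d2)=ray("top",a),ray("side",b)
    A=np.stack([d1,-d2],1);s=np.linalg.lstsq(A,o2-o1,rcond=None)[0]
    p,q=o1+s[0]*d1,o2+s[1]*d2;return np.round((p+q)/2,1),np.round(np.linalg.norm(p-q),1)
E
python3 - <<'E'
from h import *
t=cv2.imread("pics/top0.png");s=cv2.imread("pics/side0.png")
def crop(im,x,y,w,h,k): return cv2.resize(im[y:y+h,x:x+w],None,fx=k,fy=k,interpolation=cv2.INTER_CUBIC)
a=np.hstack([crop(t,325,200,50,60,5),crop(t,375,170,60,60,5),crop(t,225,175,50,60,5)])
b=np.hstack([crop(s,295,130,50,75,4),crop(s,320,210,80,75,4),crop(s,250,220,70,75,4)])
b=np.vstack([b]);w=800
pad=lambda i:np.pad(i,((0,0),(0,w-i.shape[1]),(0,0)))
cv2.imwrite("pics/crop1.png",np.vstack([pad(a),pad(b)]))
hsv=cv2.cvtColor(t,cv2.COLOR_BGR2HSV)
red=((hsv[...,0]<8)|(hsv[...,0]>172))&(hsv[...,1]>140)&(hsv[...,2]>90)
bench=np.abs(t.astype(int)-t[240,400].astype(int)).max(2)<25
print(t[240,400])
for n,(x,y,w_,h_) in {"A":(325,200,50,62),"B":(265,255,60,35)}.items():
    m=red[y:y+h_,x:x+w_];v,u=np.nonzero(m);r=np.array([u.mean()+x,v.mean()+y]);print(n,"red",r,onz("top",r,10))
    g=t[y:y+h_,x:x+w_].min(2)>170
    k,l,st,ce=cv2.connectedComponentsWithStats(g.astype(np.uint8))
    for i in range(1,k):
        if st[i,4]>8:print(" white",st[i],ce[i]+[x,y],onz("top",ce[i]+[x,y],10))
E
```

```text
[177 168 162]
A red [347.69230769 232.76923077] [456.3 -38.5  10. ]
 white [26 10 13 17 68] [356.5        218.04411765] [507.2 -70.7  10. ]
 white [ 9 39 12 16 70] [340.64285714 246.51428571] [409.  -12.8  10. ]
B red [294.21568627 271.1372549 ] [327.6 149.7  10. ]
 white [ 7  5 17 11 70] [280.15714286 265.91428571] [346.5 198.3  10. ]
 white [36 18 19 11 66] [310.01515152 276.98484848] [306.6  95.3  10. ]
```

View pics/crop1.png

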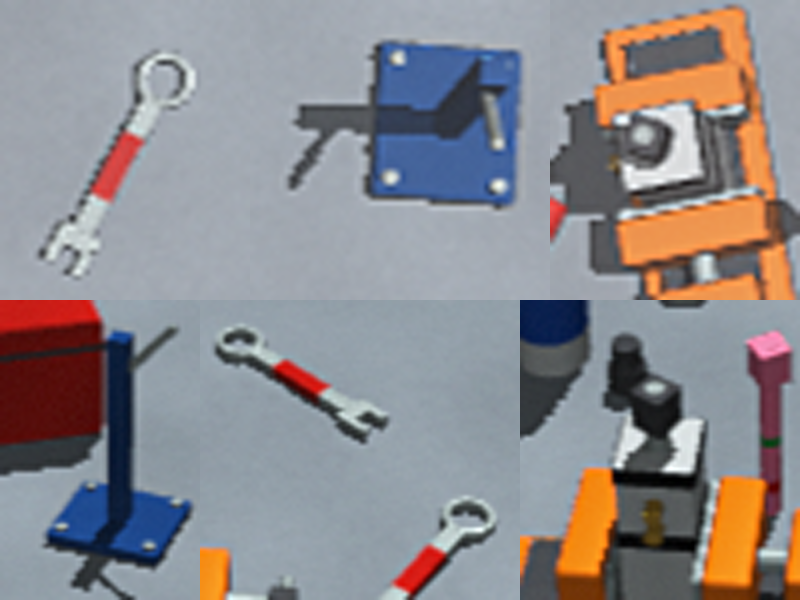

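The crop confirms it: target spanner A has its ring at (357.8,215.6), red middle at (347.7,232.8) and fork at (338,250). The peg runs from (422,188) to (424.4,199.4) in top, and from (327.8,147.5) to (338.8,137.5) in side. The steel rod's dark head is at (244,202) top and (283.8,242.5) side. The pink look-alike is standing clear of it.

```bash
python3 - <<'E'
from h import *
t=cv2.imread("pics/top0.png");s=cv2.imread("pics/side0.png")
ring=onz("top",(357.8,215.6),10);mid=onz("top",(347.7,232.8),10)
print("ring",ring,"mid",mid,np.linalg.norm(ring-mid),np.arctan2(*(ring-mid)[1::-1]))
print("ring side",onz("side",(320+(239-200)/4-.4,210+43/4-.4),10))
hs=cv2.cvtColor(s,cv2.COLOR_BGR2HSV);ht=cv2.cvtColor(t,cv2.COLOR_BGR2HSV)
R=lambda h:((h[...,0]<8)|(h[...,0]>172))&(h[...,1]>150)&(h[...,2]>90)
v,u=np.nonzero(R(hs)[215:245,330:365]);print("mid side",onz("side",(u.mean()+330,v.mean()+215),10))
print("peg root",two((422,188),(327.8,147.5)),"tip",two((424.4,199.4),(338.8,137.5)))
print("head top",two((244,202),(283.8,242.5)))
# stand base: blue mask in top
B=lambda h:(h[...,0]>100)&(h[...,0]<125)&(h[...,1]>120)
m=B(ht)[170:220,380:440].astype(np.uint8)
c=max(cv2.findContours(m,0,2)[0],key=cv2.contourArea);r=cv2.minAreaRect(c)
print(r);P=cv2.boxPoints(r)+[380,170]
Q=[onz("top",p,12) for p in P];print("base",[q[:2].tolist() for q in Q],np.mean(Q,0))
for n,b in {"t":[(330,0),]}.items(): pass
bt=[((c[0]-250)/5+375-.4,c[1]/5+170-.4) for c in [(399,58),(390,177),(499,186)]]
print("bolts",[onz("top",p,14)[:2].tolist() for p in bt])
bs=[(295+c[0]/4-.4,130+(c[1]-300)/4-.4) for c in [(61,526),(91,486),(176,500),(149,545)]]
print("bolts s",[onz("side",p,14)[:2].tolist() for p in bs])
ct=[((c[0]-550)/5+225-.4,c[1]/5+175-.4) for c in [(620,118),(690,101),(706,181),(628,195)]]
print("cyl",[onz("top",p,160)[:2].tolist() for p in ct],np.mean([onz("top",p,160) for p in ct],0))
E
```

```text
ring [515.7 -75.5  10. ] mid [456.2 -38.5  10. ] 70.06604027629939 -0.5563300302827877
ring side [514.8 -66.5  10. ]
mid side [456.  -35.3  10. ]
peg root (array([ 577.8, -276.4,  164.1]), np.float64(4.8)) tip (array([ 535.9, -273. ,  210.4]), np.float64(0.2))
head top (array([543.5, 286.1, 200.2]), np.float64(0.5))
((33.93076705932617, 24.246152877807617), (27.51312828063965, 30.342100143432617), 3.1798300743103027)
base [[536.6, -221.5], [644.6, -232.2], [636.6, -328.6], [528.9, -316.9]] [ 586.675 -274.8     12.   ]
bolts [[633.5, -243.2], [548.9, -233.1], [540.7, -308.7]]
bolts s [[633.1, -240.5], [624.7, -313.3], [541.3, -310.3], [547.6, -231.4]]
cyl [[562.6, 312.1], [572.5, 266.8], [520.3, 256.2], [512.4, 306.5]] [541.95 285.4  160.  ]
```

```bash
cat >> h.py <<'E'
from scipy.spatial.transform import Rotation as Ro
def pose():
    o=env.get_obs();return np.array(o["eef_pos"]),Ro.from_rotvec(o["orientation"])
def target(yaw,tilt=0):  # tool x at yaw, tool z down tilted outward along tool x
    return Ro.from_euler("ZYX",[yaw,-tilt,np.pi])
def go(p,R):
    """print turn about tool axes, then shift in the turned tool axes (m), and shift in the present axes"""
    P,C=pose();r=(C.inv()*R).as_rotvec()
    d=(np.array(p)-P)/1000
    print("turn",np.round(r,3),"rows>=%.1f"%(np.linalg.norm(r)/.148),"| shift after",np.round(R.inv().apply(d),4),"| now",np.round(C.inv().apply(d),4))
E
python3 - <<'E'
from h import *
P,C=pose();print(C.as_matrix().round(3));print(target(.274).as_matrix().round(3))
go([456,-37,300],target(-.54))
E
```

```text
[[ 0.963  0.27  -0.   ]
 [ 0.27  -0.963  0.001]
 [-0.    -0.001 -1.   ]]
[[ 0.963  0.271  0.   ]
 [ 0.271 -0.963 -0.   ]
 [ 0.     0.    -1.   ]]
turn [-0.001  0.001  0.814] rows>=5.5 | shift after [-0.0804 -0.6661  0.104 ] | now [ 0.429  -0.5158  0.1046]
```

>>> {"api": "arm_command", "payload": {
  "plan": [0,0,0,0,0,0,0.136,0,0,0,0,0,0,0.136,0,0,0,0,0,0,0.136,0,0,0,0,0,0,0.136,0,0,0,0,0,0,0.136,0,0,0,0,0,0,0.134],
  "squeeze": 40
}}

```text
time: 0.7
eef_pos: [181.9, -649.2, 401.6]
orientation: [-3.011, 0.881, 0.005]
ft_force: [-0.7, 0.4, -2.0]
finger_gap: 94.0
```

>>> {"api": "arm_command", "payload": {
  "plan": [0,-0.004,-0.04,0,0,0,0,0,-0.004,-0.04,0,0,0,0,0,-0.004,-0.04,0,0,0,0,0,-0.004,-0.04,0,0,0,0,0,-0.004,-0.04,0,0,0,0,0,-0.004,-0.04,0,0,0,0,0,-0.004,-0.04,0,0,0,0,0,-0.004,-0.04,0,0,0,0,0,-0.004,-0.04,0,0,0,0,0,-0.004,-0.04,0,0,0,0]
}}

```text
time: 1.7
eef_pos: [368.6, -281.2, 399.4]
orientation: [-3.005, 0.901, 0.013]
ft_force: [1.8, -0.7, -0.7]
finger_gap: 94.0
```

```bash
python3 - <<'E'
from h import *
print(pose()[0]);go([456,-37,300],target(-.54))
E
```

```text
[ 368.58308441 -281.20984338  399.42002109]
turn [-0.002  0.01  -0.043] rows>=0.3 | shift after [-0.0506 -0.2544  0.0994] | now [-0.0604 -0.2518  0.1005]
```

>>> {"api": "arm_command", "payload": {
  "plan": [0,-0.009,-0.036,0.01,0,0,-0.006,0,-0.009,-0.036,0.01,0,0,-0.006,0,-0.009,-0.036,0.01,0,0,-0.006,0,-0.009,-0.036,0.01,0,0,-0.006,0,-0.009,-0.036,0.01,0,0,-0.006,0,-0.009,-0.036,0.01,0,0,-0.006,0,-0.009,-0.036,0.01,0,0,-0.006,0,0,0,0,0,0,0]
}}

```text
time: 2.5
eef_pos: [452.0, -18.9, 328.3]
orientation: [-3.025, 0.826, 0.01]
ft_force: [0.4, -0.6, 0.1]
finger_gap: 94.1
```

```bash
python3 - <<'E'
from h import *
print(pose()[0]);go([456,-37,240],target(-.54))
t=env.snapshot("top")[:,:,::-1];s=env.snapshot("side")[:,:,::-1]
a=cv2.resize(t[185:275,295:405],None,fx=4,fy=4,interpolation=2);b=cv2.resize(s[170:290,285:405],None,fx=3,fy=3,interpolation=2)
cv2.imwrite("pics/g1.png",np.hstack([a,b]))
E
```

```text
[452.02022475 -18.89649018 328.33481246]
turn [-0.004  0.008  0.007] rows>=0.1 | shift after [0.0127 0.0135 0.0883] | now [0.0133 0.0139 0.0882]
```

View pics/g1.png

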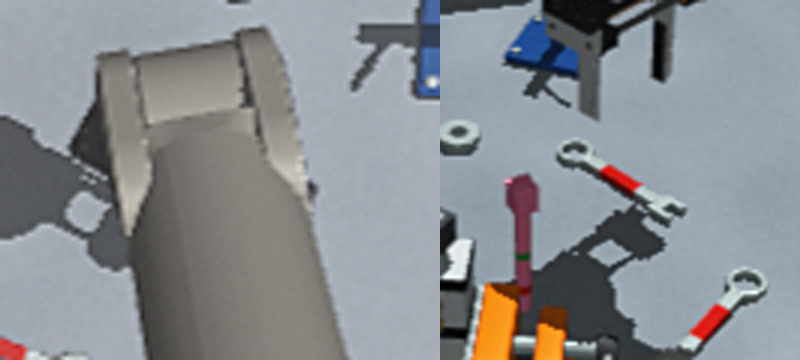

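The side view shows the spanner untouched and the gripper above it. Descending.

>>> {"api": "arm_command", "payload": {
  "plan": [0,0.005,0.006,0.03,0,0.004,0,0,0.005,0.006,0.03,0,0.004,0,0,0.004,0.003,0.03,0,0,0,0,0,0,0,0,0,0]
}}

```text
time: 3.0
eef_pos: [455.6, -46.9, 238.3]
orientation: [-3.026, 0.841, -0.01]
ft_force: [0.9, -0.2, -0.6]
finger_gap: 94.4
```

```bash
python3 - <<'E'
from h import *
print(pose()[0]);go([456,-37,202.5],target(-.54))
E
```

```text
[455.61034652 -46.87177174 238.25483075]
turn [-0.003 -0.005 -0.002] rows>=0.0 | shift after [-0.0047 -0.0087  0.0358] | now [-0.005  -0.0086  0.0358]
```

>>> {"api": "arm_command", "payload": {
  "plan": [0,-0.005,-0.0085,0.012,0,-0.005,0,0,0,0,0.01,0,0,0,0,0,0,0.008,0,0,0,0,0,0,0.003,0,0,0,0,0,0,0,0,0,0]
}}

```text
time: 3.5
eef_pos: [456.7, -37.0, 206.2]
orientation: [-3.023, 0.843, -0.007]
ft_force: [0.3, -1.2, -0.4]
finger_gap: 94.0
```

```bash
python3 - <<'E'
from h import *
print(pose()[0],env.get_obs()["ft_force"]);go([456,-37,202],target(-.54))
E
```

```text
[456.65184885 -36.99677664 206.15364943] [ 0.26457283 -1.15743477 -0.36942022]
turn [-0.004 -0.003 -0.004] rows>=0.0 | shift after [-0.0006  0.0003  0.0042] | now [-0.0006  0.0004  0.0042]
```

>>> {"api": "arm_command", "payload": {
  "plan": [0,0,0,0.004,0,0,0,0,0,0,0,0,0,0,1,0,0,0,0,0,0,1,0,0,0,0,0,0,1,0,0,0,0,0,0,1,0,0,0,0,0,0,1,0,0,0,0,0,0,1,0,0,0,0,0,0]
}}

```text
time: 4.3
eef_pos: [457.2, -37.1, 203.2]
orientation: [-3.022, 0.843, -0.01]
ft_force: [0.0, 0.4, -0.4]
finger_gap: 49.5
```

>>> {"api": "arm_command", "payload": {
  "plan": [1,0,0,0,0,0,0,1,0,0,0,0,0,0,1,0,0,-0.01,0,0,0,1,0,0,-0.02,0,0,0,1,0,0,-0.03,0,0,0,1,0,0,-0.03,0,0,0,1,0,0,-0.03,0,0,0,1,0,0,-0.03,0,0,0,1,0,0,0,0,0,0]
}}

```text
time: 5.2
eef_pos: [455.1, -36.9, 362.5]
orientation: [-3.022, 0.842, -0.008]
ft_force: [-0.3, -0.7, -0.1]
finger_gap: 0.6
```

```bash
python3 - <<'E'
from h import *
s=env.snapshot("side")[:,:,::-1]
cv2.imwrite("pics/g2.png",cv2.resize(s[60:260,250:450],None,fx=3,fy=3,interpolation=2))
o=env.get_obs();print(o["q"],o["eef_pos"],o["ft_force"])
E
```

```text
[ 0.15373962  0.1281981  -0.22903285  2.11444819  0.0343352   0.89781776
 -2.20871741] [454.72112014 -36.9617809  360.9261148 ] [ 0.56751042 -0.21616129  0.67136854]
```

View pics/g2.png

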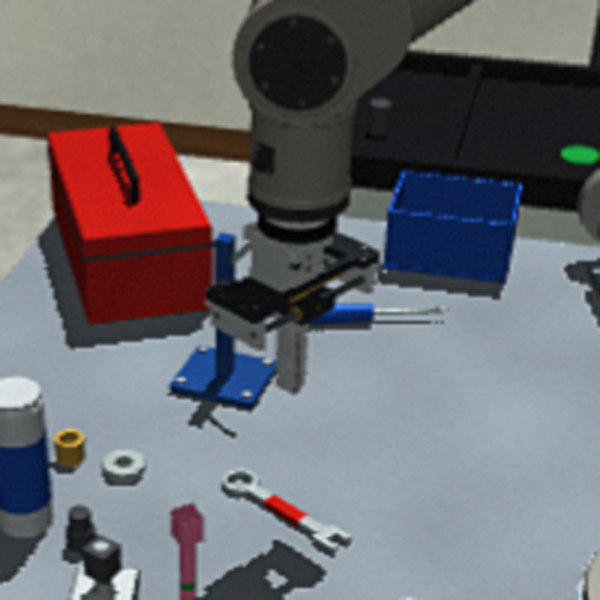

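The fingers were still closing when I lifted, so the spanner stayed on the bench. I'll re-open, check it hasn't moved, and retry with more closing time.

>>> {"api": "arm_command", "payload": {
  "plan": [0.4,0,0,0,0,0,0,0.4,0,0,0.03,0,0,0,0.4,0,0,0.03,0,0,0,0.4,0,0,0.03,0,0,0,0.4,0,0,0,0,0,0,0.4,0,0,0,0,0,0,0.4,0,0,0,0,0,0]
}}

```text
time: 5.95
eef_pos: [453.8, -36.5, 267.2]
orientation: [-3.024, 0.841, 0.0]
ft_force: [0.8, 0.6, 0.5]
finger_gap: 53.0
```

```bash
python3 - <<'E'
from h import *
s=env.snapshot("side")[:,:,::-1].copy()
hs=cv2.cvtColor(s,cv2.COLOR_BGR2HSV);R=((hs[...,0]<8)|(hs[...,0]>172))&(hs[...,1]>150)&(hs[...,2]>90)
v,u=np.nonzero(R[215:245,330:365]);print("mid side",onz("side",(u.mean()+330,v.mean()+215),10),len(u))
g=cv2.fitLine(np.stack([u,v],1).astype(np.float32),2,0,.01,.01).ravel();print("dir",g)
a=onz("side",(g[2]+330-8*g[0],g[3]+215-8*g[1]),10);b=onz("side",(g[2]+330+8*g[0],g[3]+215+8*g[1]),10);print(a,b,np.arctan2((a-b)[1],(a-b)[0]))
print(env.get_obs()["finger_gap"]);go([456,-37,202],target(-.54))
E
```

```text
mid side [463.7 -39.   10. ] 31
dir [ 0.8838921   0.46769089 12.5161295  12.903226  ]
[490.5 -52.   10. ] [437.5 -26.4  10. ] -0.4499706503147804
54.87434753447682
turn [-0.003  0.    -0.003] rows>=0.0 | shift after [ 0.002  -0.0007  0.0656] | now [ 0.002  -0.0005  0.0656]
```

>>> {"api": "arm_command", "payload": {
  "plan": [0.4,0.001,0,0.03,0,0,0,0.4,0.001,0,0.02,0,0,0,0.4,0,0,0.008,0,0,0,0.4,0,0,0.004,0,0,0,0.4,0,0,0,0,0,0,0.4,0,0,0,0,0,0]
}}

```text
time: 6.6
eef_pos: [458.8, -37.6, 210.1]
orientation: [-3.021, 0.842, -0.017]
ft_force: [-0.8, 0.6, -0.6]
finger_gap: 56.4
```

```bash
python3 - <<'E'
from h import *
print(pose()[0]);go([456,-37,202],target(-.54))
E
```

```text
[458.78111147 -37.5687774  210.13878658]
turn [-0.008 -0.009 -0.003] rows>=0.1 | shift after [-0.0027  0.0009  0.0081] | now [-0.0027  0.001   0.0081]
```

>>> {"api": "arm_command", "payload": {
  "plan": [0.4,-0.003,0.001,0.006,-0.006,-0.009,0,0.4,0,0,0.002,0,0,0,1,0,0,0,0,0,0,1,0,0,0,0,0,0,1,0,0,0,0,0,0,1,0,0,0,0,0,0,1,0,0,0,0,0,0,1,0,0,0,0,0,0,1,0,0,0,0,0,0,1,0,0,0,0,0,0]
}}

```text
time: 7.6
eef_pos: [456.1, -36.9, 203.2]
orientation: [-3.024, 0.843, -0.004]
ft_force: [-0.1, 0.2, -0.7]
finger_gap: 14.3
```

>>> {"api": "arm_command", "payload": {
  "plan": [1,0,0,0,0,0,0,1,0,0,0,0,0,0,1,0,0,0,0,0,0,1,0,0,-0.01,0,0,0,1,0,0,-0.02,0,0,0,1,0,0,-0.03,0,0,0,1,0,0,-0.04,0,0,0,1,0,0,-0.04,0,0,0,1,0,0,-0.04,0,0,0,1,0,0,-0.04,0,0,0,1,0,0,0,0,0,0]
}}

```text
time: 8.7
eef_pos: [453.3, -36.6, 435.8]
orientation: [-3.024, 0.84, 0.0]
ft_force: [0.7, -0.3, -2.0]
finger_gap: 14.5
```

```bash
python3 - <<'E'
from h import *
o=env.get_obs();print(o["q"],o["finger_gap"],o["ft_force"],o["eef_pos"])
# ring centre target along the peg; grasp point spanner mid at 198 mm from TCP (mid thickness)
yaw=-.11;root=np.array([577,-274,170.]);u=np.array([-.643*np.cos(yaw),-.643*np.sin(yaw),.766])
for tilt in(.35,.7):
  R=target(yaw,tilt)
  for s in(90,25):
    ring=root+u*s;tcp=ring-R.apply([70,0,198]);print(tilt,s,ring.round(),tcp.round())
    go(tcp,R)
E
```

```text
[ 0.16926709  0.04222114 -0.2347758   2.02761271  0.00796995  1.07205392
 -2.18158868] 14.51403851139943 [ 0.6761827  -0.31185717 -2.01598853] [453.29927745 -36.63292539 435.75912564]
0.35 90 [ 519. -268.  239.] [ 387. -253.  401.]
turn [ 0.073  0.345 -0.428] rows>=3.7 | shift after [-0.0519  0.2224  0.0181] | now [0.0545 0.2198 0.0342]
0.35 25 [ 561. -272.  189.] [ 428. -258.  351.]
turn [ 0.073  0.345 -0.428] rows>=3.7 | shift after [-0.0297  0.2224  0.0792] | now [0.0925 0.2025 0.084 ]
0.7 90 [ 519. -268.  239.] [ 339. -248.  345.]
turn [ 0.148  0.689 -0.415] rows>=5.5 | shift after [-0.1271  0.2224  0.0113] | now [0.0114 0.2398 0.0898]
0.7 25 [ 561. -272.  189.] [ 381. -252.  295.]
turn [ 0.148  0.689 -0.415] rows>=5.5 | shift after [-0.1272  0.2224  0.0763] | now [0.0494 0.2225 0.1396]
```

>>> {"api": "arm_command", "payload": {
  "plan": [1,0,0,-0.01,0.018,0.086,-0.107,1,0,0,-0.01,0.018,0.086,-0.107,1,0,0,-0.01,0.018,0.086,-0.107,1,0,0,-0.01,0.018,0.086,-0.107,1,0,0,0,0,0,0,1,0,0,0,0,0,0]
}}

```text
time: 9.3
eef_pos: [445.3, -35.3, 477.0]
orientation: [3.066, -0.148, 0.556]
ft_force: [-0.4, 1.0, -1.2]
finger_gap: 14.3
```

```bash
python3 - <<'E'
from h import *
o=env.get_obs();print(o["q"],o["finger_gap"],o["eef_pos"])
go([387,-253,420],target(-.11,.35))
E
```

```text
[ 0.164486   -0.10859923 -0.23280223  2.1016783   0.05367055  0.79317473
 -1.76933883] 14.334552578302569 [445.32627512 -35.29280588 476.98862256]
turn [-0.    -0.009  0.014] rows>=0.1 | shift after [-0.0515  0.2228  0.0418] | now [-0.055   0.2221  0.0414]
```

>>> {"api": "arm_command", "payload": {
  "plan": [1,-0.009,0.037,0.003,0,0,0.002,1,-0.009,0.037,0.003,0,0,0.002,1,-0.009,0.037,0.003,0,0,0.002,1,-0.009,0.037,0.003,0,0,0.002,1,-0.009,0.037,0.01,0,0,0.002,1,-0.009,0.03,0.02,0,0,0.002,1,0,0,0,0,0,0,1,0,0,0,0,0,0,1,0,0,0,0,0,0]
}}

```text
time: 10.2
eef_pos: [384.4, -251.0, 411.0]
orientation: [3.085, -0.203, 0.516]
ft_force: [-0.2, 0.0, -1.3]
finger_gap: 14.5
```

```bash
python3 - <<'E'
from h import *
o=env.get_obs();print(o["q"],o["finger_gap"],o["eef_pos"])
go([387,-253,401],target(-.11,.35))
P,C=pose();print("ring pred",P+C.apply([70,0,198]))
t=env.snapshot("top")[:,:,::-1];s=env.snapshot("side")[:,:,::-1]
a=cv2.resize(t[150:240,350:450],None,fx=4,fy=4,interpolation=2);b=cv2.resize(s[100:190,300:400],None,fx=4,fy=4,interpolation=2)
cv2.imwrite("pics/g3.png",np.hstack([a,b]))
E
```

```text
[ 0.34319191 -0.01752475  0.1396514   2.16719357 -0.1935501   0.69425058
 -1.08889514] 14.516573780398168 [ 384.42765644 -251.02655987  410.99416988]
turn [-0.007  0.019 -0.023] rows>=0.2 | shift after [-0.0008  0.0017  0.0103] | now [-0.0006  0.0018  0.0103]
ring pred [ 514.12050502 -265.45397586  246.4474753 ]
```

View pics/g3.png

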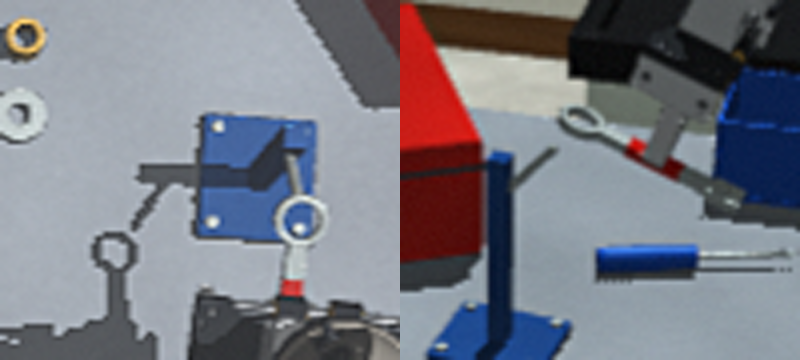

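Ring in top at (425.1,204.9) and side at (345,130.6), just above and before the peg tip, side (338.4,137.1). Triangulating both the same way.

```bash
python3 - <<'E'
from h import *
r=two((425.0,204.8),(344.9,130.5));t=two((424.4,199.4),(338.4,137.0));b=two((422,188),(327.8,147.3))
print(r,t,b)
P,C=pose()
# peg from model
yaw=-.11;u=np.array([-.643*np.cos(yaw),-.643*np.sin(yaw),.766])
print("ring pred px",px("top",P+C.apply([70,0,198])),px("side",P+C.apply([70,0,198])))
for s in(0,60): q=np.array([577,-274,170])+u*s;print(s,q,px("top",q),px("side",q))
E
```

```text
(array([ 514.4, -267.9,  242.3]), np.float64(0.4)) (array([ 536.4, -272.5,  212.3]), np.float64(1.4)) (array([ 577.7, -276.2,  165. ]), np.float64(4.7))
ring pred px [424.4 204.6] [344.6 129.6]
0 [ 577. -274.  170.] [421.7 188.7] [327.2 146.2]
60 [ 538.65317374 -269.76475315  215.96      ] [423.6 198.3] [337.8 136.4]
```

```bash
python3 - <<'E'
from h import *
P,C=pose();print(np.round(C.inv().apply([-2,-2,-1]),1),np.round(C.inv().apply([36.4,-4,-43.7]),1))
E
```

```text
[-1.9  2.3  0.4] [20.4 -0.1 53.3]
```

>>> {"api": "arm_command", "payload": {
  "plan": [1,-0.002,0.002,0,0,0,0,1,0.003,0,0.008,0,0,0,1,0.003,0,0.008,0,0,0,1,0.003,0,0.008,0,0,0,1,0.001,0,0.003,0,0,0,1,0,0,0,0,0,0]
}}

```text
time: 10.9
eef_pos: [403.2, -253.0, 387.2]
orientation: [3.085, -0.197, 0.52]
ft_force: [-0.2, 0.2, -2.0]
finger_gap: 14.5
```

```bash
python3 - <<'E'
from h import *
P,C=pose();yaw=-.11;u=np.array([-.643*np.cos(yaw),-.643*np.sin(yaw),.766])
e=np.array([384.4,-251,411])+[-2,-2,-1]-P
s=e@u;print("advanced",s,"perp err to fix (tool)",np.round(C.inv().apply(e-s*u),1),env.get_obs()["ft_force"])
go(P,target(-.11,.35))
E
```

```text
advanced 30.75654365896628 perp err to fix (tool) [-1.   2.3  0.4] [-0.18595658  0.20957977 -2.03034847]
turn [-0.008  0.017 -0.019] rows>=0.2 | shift after [0. 0. 0.] | now [0. 0. 0.]
```

>>> {"api": "arm_command", "payload": {
  "plan": [1,-0.001,0.002,0,0,0,0,1,0.002,0,0.006,0,0,0,1,0.002,0,0.006,0,0,0,1,0.002,0,0.006,0,0,0,1,0.001,0,0.003,0,0,0,1,0,0,0,0,0,0]
}}

```text
time: 11.5
eef_pos: [416.5, -256.6, 367.7]
orientation: [3.085, -0.197, 0.52]
ft_force: [-0.7, 0.2, -1.9]
finger_gap: 14.4
```

```bash
python3 - <<'E'
from h import *
P,C=pose();yaw=-.11;u=np.array([-.643*np.cos(yaw),-.643*np.sin(yaw),.766])
e=np.array([384.4,-251,411])+[-2,-2,-1]-P
s=e@u;print("advanced",s,"perp err to fix (tool)",np.round(C.inv().apply(e-s*u),1),env.get_obs()["ft_force"])
t=env.snapshot("top")[:,:,::-1];s=env.snapshot("side")[:,:,::-1]
a=cv2.resize(t[170:230,390:450],None,fx=6,fy=6,interpolation=2);b=cv2.resize(s[115:175,310:370],None,fx=6,fy=6,interpolation=2)
cv2.imwrite("pics/g4.png",np.hstack([a,b]))
E
```

```text
advanced 54.477844661547415 perp err to fix (tool) [ 0.9  0.1 -0.3] [-0.65094673  0.21673204 -1.87853072]
```

View pics/g4.png

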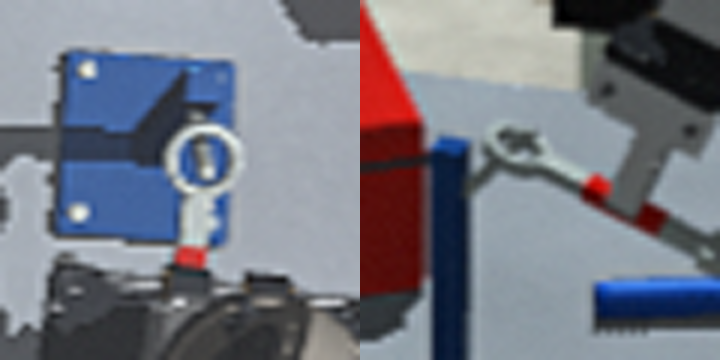

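The peg is through the ring: its end shows inside the hole in top at about (423.5,196), and its tip shows inside the ring in side at (336,138). I'll advance a little more and release.

>>> {"api": "arm_command", "payload": {
  "plan": [1,0.003,0,0.006,0,0,0,1,0,0,0,0,0,0,0.3,0,0,0,0,0,0,0.3,0,0,0,0,0,0,0.3,0,0,0,0,0,0,0.3,0,0,0,0,0,0,0.3,0,0,0,0,0,0,0.3,0,0,0,0,0,0,0.3,0,0,0,0,0,0,0.3,0,0,0,0,0,0,0.3,0,0,0,0,0,0]
}}

```text
time: 12.7
eef_pos: [421.6, -257.5, 364.2]
orientation: [3.083, -0.198, 0.524]
ft_force: [0.6, 0.0, -0.5]
finger_gap: 65.9
```

```bash
python3 - <<'E'
from h import *
print(env.get_obs()["q"])
s=env.snapshot("side")[:,:,::-1]
cv2.imwrite("pics/g5.png",cv2.resize(s[105:205,300:400],None,fx=5,fy=5,interpolation=2))
E
```

```text
[ 0.3348813   0.10528188  0.13232431  2.15807794 -0.24980114  0.57903303
 -1.04563218]
```

View pics/g5.png

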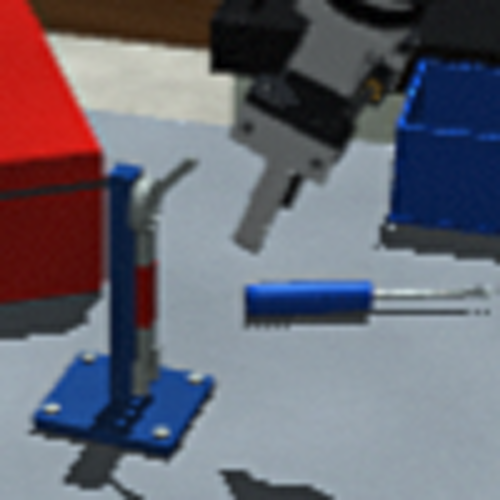

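The spanner hangs against the post (ring at the peg root, shank vertical, clear of the base). I'll retreat and look closely at the rod head.

>>> {"api": "arm_command", "payload": {
  "plan": [0,0,0,-0.03,0,0,0,0,0,0,-0.04,0,0,0,0,0,0,-0.04,0,0,0,0,0,0,-0.02,0,-0.08,0,0,0,0,0,0,-0.08,0,0,0,0,0,0,-0.08,0,0,0,0,0,0,-0.08,0,0,0,0,0,0,0,0]
}}

```text
time: 13.55
eef_pos: [376.1, -253.7, 492.9]
orientation: [-3.124, 0.199, -0.009]
ft_force: [0.1, -0.7, 1.1]
finger_gap: 93.9
```

```bash
python3 - <<'E'
from h import *
print(pose()[0],env.get_obs()["q"])
go([490,0,450],target(.2))
t=np.mean([env.snapshot("top")[:,:,::-1] for _ in range(3)],0).astype(np.uint8);s=np.mean([env.snapshot("side")[:,:,::-1] for _ in range(3)],0).astype(np.uint8)
cv2.imwrite("pics/t6.png",t);cv2.imwrite("pics/s6.png",s)
a=cv2.resize(t[188:218,228:268],None,fx=10,fy=10,interpolation=2);b=cv2.resize(s[230:260,270:310],None,fx=10,fy=10,interpolation=2)
cv2.imwrite("pics/g6.png",np.hstack([a,b]))
E
```

```text
[ 376.11552503 -253.70896938  492.91316492] [ 0.33115094 -0.025765    0.12282296  1.96769566 -0.01042135  1.19839534
 -1.24058625]
turn [-0.011 -0.007 -0.328] rows>=2.2 | shift after [ 0.162  -0.226   0.0429] | now [ 0.0805 -0.2656  0.0465]
```

View pics/g6.png

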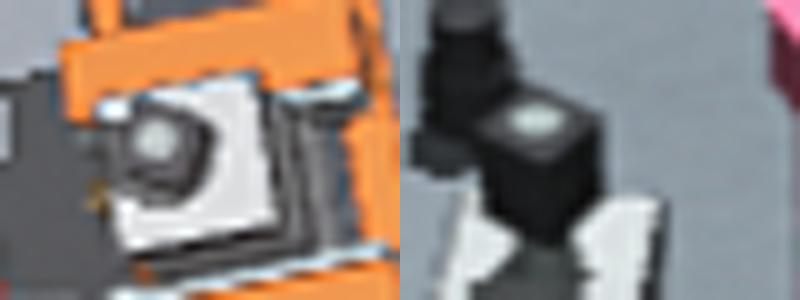

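The head's light top spot is at top (243.0,201.3) and side (282.8,241.3). The top-face corners in side are about (277,241.5), (282.6,238), (289.9,240.3) and (284.4,245.2).

```bash
python3 - <<'E'
from h import *
print("spot",two((243.05,201.35),(282.75,241.35)),onz("top",(243.05,201.35),206),onz("side",(282.75,241.35),206))
c=[(270+(x-400)/10-.45,230+y/10-.45) for x,y in[(472,120),(530,85),(603,108),(548,157)]]
q=np.array([onz("side",p,206)[:2] for p in c]);print(q.tolist(),q.mean(0))
for i in range(4):
    d=q[(i+1)%4]-q[i];print(np.linalg.norm(d).round(1),np.degrees(np.arctan2(d[1],d[0])).round())
ct=[(228+x/10-.45,188+y/10-.45) for x,y in[(100,105),(248,75),(280,222),(122,252)]]
q=np.array([onz("top",p,160)[:2] for p in ct]);print("cyl",q.tolist(),q.mean(0))
go([490,0,450],target(.0))
E
```

```text
spot (array([545.1, 288.1, 205.2]), np.float64(1.0)) [544.4 287.8 206. ] [545.3 289.  206. ]
[[559.4, 293.6], [549.9, 277.1], [529.4, 280.7], [536.7, 301.8]] [543.85 288.3 ]
19.0 -120.0
20.8 170.0
22.3 71.0
24.1 -20.0
cyl [[563.1, 315.5], [571.7, 267.6], [523.7, 257.1], [515.2, 307.9]] [543.425 287.025]
turn [-0.011 -0.009 -0.128] rows>=0.9 | shift after [ 0.1147 -0.2538  0.0429] | now [ 0.0809 -0.2658  0.0468]
```

>>> {"api": "arm_command", "payload": {
  "plan": [0,0.012,-0.038,0,0,0,0,0,0.012,-0.038,0,0,0,0,0,0.008,-0.04,0.003,0,0,0,0,0.008,-0.04,0.003,0,0,0,0,0.007,-0.04,0.003,0,0,0,0,0.007,-0.04,0.003,0,0,0,0,0.007,-0.04,0.003,0,0,0,0,0.007,-0.04,0.003,0,0,0,0,0.007,-0.04,0.003,0,0,0,0,0.007,-0.04,0.003,0,0,0]
}}

```text
time: 14.85
eef_pos: [510.6, 137.2, 476.3]
orientation: [-3.119, 0.221, -0.035]
ft_force: [-0.4, 0.1, -0.2]
finger_gap: 94.1
```

>>> {"api": "arm_command", "payload": {
  "plan": [0,0,0,0,0,0,-0.13,0,0,0,0,0,0,-0.13,0,0,0,0,0,0,-0.13,0,0,0,0,0,0,-0.13,0,0,0,0,0,0,-0.13,0,0,0,0,0,0,-0.13,0,0,0,0,0,0,-0.13,0,0,0,0,0,0,-0.13,0,0,0,0,0,0,-0.13,0,0,0,0,0,0,-0.13,0,0,0,0,0,0,0]
}}

```text
time: 15.95
eef_pos: [510.0, 143.7, 475.1]
orientation: [2.578, 1.795, 0.055]
ft_force: [0.2, 0.7, -0.4]
finger_gap: 93.7
```

```bash
python3 - <<'E'
from h import *
print(pose()[0],env.get_obs()["q"])
go([544.5,288,450],target(1.22))
E
```

```text
[510.03494569 143.71840231 475.10975672] [-0.01213124  0.14562052 -0.42216857  1.83213327  0.05864646  1.14238141
 -0.80697824]
turn [ 0.02  -0.029 -0.003] rows>=0.2 | shift after [ 0.1473 -0.0172  0.0251] | now [ 0.1465 -0.0183  0.029 ]
```

>>> {"api": "arm_command", "payload": {
  "plan": [0,0.036,-0.004,0.005,0.01,-0.015,0,0,0.036,-0.004,0.005,0.01,-0.015,0,0,0.036,-0.004,0.005,0,0,0,0,0.034,-0.004,0.005,0,0,0,0,0,0,0,0,0,0,0,0,0,0,0,0,0]
}}

```text
time: 16.55
eef_pos: [547.0, 285.4, 455.6]
orientation: [2.604, 1.754, 0.001]
ft_force: [0.5, -0.5, 0.5]
finger_gap: 93.9
```

```bash
python3 - <<'E'
from h import *
print(pose()[0],env.get_obs()["q"])
go([544.5,288,430],target(1.22))
E
```

```text
[547.04480747 285.43998949 455.59333431] [-0.21543559  0.3277451  -0.46952644  1.65825757  0.15910409  1.19265306
 -1.1074171 ]
turn [ 0.002  0.    -0.034] rows>=0.2 | shift after [ 0.0015 -0.0033  0.0256] | now [ 0.0014 -0.0034  0.0256]
```

>>> {"api": "arm_command", "payload": {
  "plan": [0.3,0.001,-0.003,0.02,0,0,-0.03,0.3,0,0,0.01,0,0,0,0.3,0,0,0,0,0,0,0.3,0,0,0,0,0,0]
}}

```text
time: 16.95
eef_pos: [545.0, 284.9, 426.0]
orientation: [2.586, 1.779, 0.004]
ft_force: [1.5, 0.7, -0.3]
finger_gap: 67.1
```

```bash
python3 - <<'E'
from h import *
print(pose()[0],env.get_obs()["finger_gap"])
go([544.5,288,373],target(1.22))
s=env.snapshot("side")[:,:,::-1]
cv2.imwrite("pics/g7.png",cv2.resize(s[170:290,230:340],None,fx=5,fy=5,interpolation=2))
E
```

```text
[544.99140799 284.86480163 425.95055811] 67.09314293237153
turn [ 0.004 -0.    -0.015] rows>=0.1 | shift after [ 0.0028 -0.0015  0.053 ] | now [ 0.0027 -0.0018  0.0529]
```

View pics/g7.png

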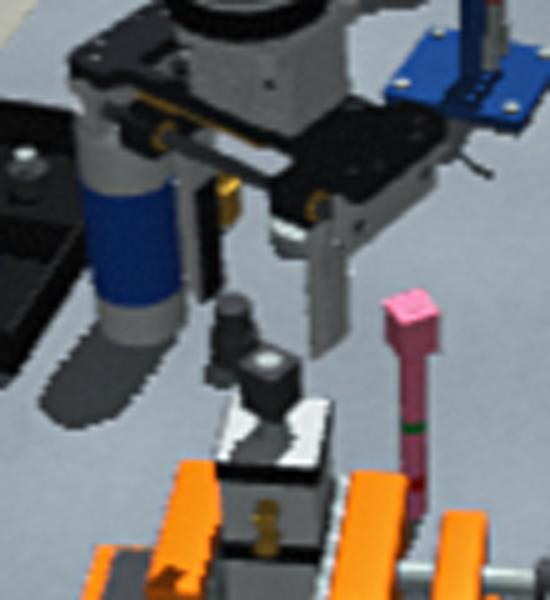

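The open fingers straddle the dark head (side (283.8,243)), and the pink rod is clear on the right. Descending.

>>> {"api": "arm_command", "payload": {
  "plan": [0.3,0.003,-0.002,0.015,0,0,-0.01,0.3,0,0,0.015,0,0,0,0.3,0,0,0.012,0,0,0,0.3,0,0,0.005,0,0,0,0.3,0,0,0,0,0,0,0.3,0,0,0,0,0,0]
}}

```text
time: 17.6
eef_pos: [544.7, 287.9, 375.6]
orientation: [2.578, 1.79, 0.005]
ft_force: [-0.4, 0.2, -0.3]
finger_gap: 66.4
```

```bash
python3 - <<'E'
from h import *
print(pose()[0],env.get_obs()["finger_gap"],env.get_obs()["ft_force"])
go([544.5,288,373],target(1.22))
E
```

```text
[544.70622785 287.88968157 375.62385832] 66.35469424603109 [-0.37327333  0.18163916 -0.2542937 ]
turn [ 0.004 -0.001 -0.006] rows>=0.1 | shift after [ 0.     -0.0002  0.0026] | now [ 0.     -0.0002  0.0026]
```

>>> {"api": "arm_command", "payload": {
  "plan": [1,0,0,0.002,0,0,0,1,0,0,0,0,0,0,1,0,0,0,0,0,0,1,0,0,0,0,0,0,1,0,0,0,0,0,0,1,0,0,0,0,0,0,1,0,0,0,0,0,0,1,0,0,0,0,0,0,1,0,0,0,0,0,0],
  "squeeze": 8
}}

```text
time: 18.5
eef_pos: [544.2, 288.8, 375.0]
orientation: [2.578, 1.791, 0.007]
ft_force: [-0.8, 0.2, -0.2]
finger_gap: 24.4
```

```bash
python3 - <<'E'
from h import *
o=env.get_obs();P,C=pose()
print(P,o["finger_gap"],o["ft_force"],"tool force",C.inv().apply(o["ft_force"]).round(1),"torque",C.inv().apply(o["torque"]).round(2))
go([544.5,288,373],target(1.22))
E
```

```text
[544.19430422 288.83502458 374.99539118] 24.418978770217084 [-0.75719845  0.17785628 -0.24272262] tool force [-0.1 -0.8  0.2] torque [ 0.17  0.01 -0.05]
turn [ 0.004 -0.002 -0.006] rows>=0.1 | shift after [-0.0007  0.0006  0.002 ] | now [-0.0007  0.0006  0.002 ]
```

>>> {"api": "arm_command", "payload": {
  "plan": [1,0,0,0,0.003,0,0,1,0,0,0,0,0,0,1,0,0,0,0,0,0,1,0,0,-0.004,0,0,0,1,0,0,-0.004,0,0,0,1,0,0,-0.004,0,0,0,1,0,0,-0.004,0,0,0,1,0,0,0,0,0,0],
  "squeeze": 30
}}

```text
time: 19.3
eef_pos: [544.4, 288.3, 392.1]
orientation: [-2.581, -1.792, -0.003]
ft_force: [-0.2, 0.3, -2.8]
finger_gap: 23.8
```

```bash
python3 - <<'E'
from h import *
o=env.get_obs();P,C=pose()
print(P,o["finger_gap"],o["ft_force"],"tool force",C.inv().apply(o["ft_force"]).round(1),"torque",C.inv().apply(o["torque"]).round(2))
go([544.2,288.8,433],target(1.22))
E
```

```text
[544.44570333 288.3156913  392.07462936] 23.827123902860766 [-0.20292034  0.32884812 -2.84705197] tool force [ 0.2 -0.3  2.8] torque [-0.07 -0.06  0.06]
turn [ 0.001 -0.002 -0.006] rows>=0.0 | shift after [ 0.0004 -0.0004 -0.0409] | now [ 0.0004 -0.0004 -0.0409]
```

Force is just the rod's weight (2.8 N) with no side load. Continuing.

>>> {"api": "arm_command", "payload": {
  "plan": [1,0,0,-0.005,0,0,0,1,0,0,-0.005,0,0,0,1,0,0,-0.005,0,0,0,1,0,0,-0.005,0,0,0,1,0,0,0,0,0,0]
}}

```text
time: 19.8
eef_pos: [544.4, 288.3, 414.1]
orientation: [2.581, 1.792, 0.004]
ft_force: [-0.2, -0.4, -3.2]
finger_gap: 24.0
```

```bash
python3 - <<'E'
from h import *
o=env.get_obs();P,C=pose()
print(P,o["finger_gap"],"tool force",C.inv().apply(o["ft_force"]).round(1),"torque",C.inv().apply(o["torque"]).round(2))
go([544.2,288.8,434],target(1.22))
E
```

```text
[544.42279708 288.30271021 414.10892439] 24.037602929370294 tool force [-0.5 -0.1  3.2] torque [-0.04 -0.02 -0.02]
turn [ 0.001 -0.002 -0.006] rows>=0.0 | shift after [ 0.0004 -0.0004 -0.0199] | now [ 0.0004 -0.0004 -0.0199]
```

>>> {"api": "arm_command", "payload": {
  "plan": [1,0,0,-0.005,0,0,0,1,0,0,-0.005,0,0,0,1,0,0,-0.005,0,0,0,1,0,0,-0.004,0,0,0,1,0,0,0,0,0,0,1,0,0,0,0,0,0,1,0,0,0,0,0,0]
}}

```text
time: 20.5
eef_pos: [544.3, 288.1, 434.8]
orientation: [2.58, 1.792, 0.003]
ft_force: [-0.7, -0.1, -2.7]
finger_gap: 23.7
```

```bash
python3 - <<'E'
from h import *
o=env.get_obs();P,C=pose()
print(P,o["finger_gap"],"tool force",C.inv().apply(o["ft_force"]).round(1),"qd",np.abs(o["qd"]).max(),"raised",P[2]-375)
s=env.snapshot("side")[:,:,::-1];t=env.snapshot("top")[:,:,::-1]
a=cv2.resize(s[190:270,250:325],None,fx=6,fy=6,interpolation=2);b=cv2.resize(s[120:210,300:350],None,fx=5.34,fy=5.34,interpolation=2)[:480]
cv2.imwrite("pics/g8.png",np.hstack([a,b]))
E
```

```text
[544.28551511 288.1356325  434.82266318] 23.71071421179887 tool force [-0.3 -0.7  2.7] qd 0.0021315529886184468 raised 59.82266317878435
```

View pics/g8.png

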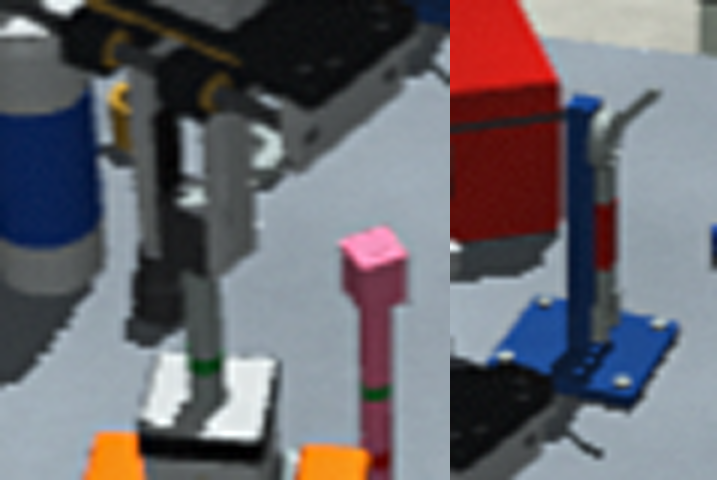

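The green band is out, at side (284,251) with plain rod below it down to the mouth. No red shows on the rod, and the spanner still hangs against the post. The raise is about 59.8 mm, inside the 42–76 mm window, and the arm is at rest, so I'm handing in.

```bash
python3 -c "
from rig import env
print(env.close_job())"
```

```text
the job is handed in; nothing more can be done
None
```

The spanner hangs by its ring on the blue stand's peg and has been let go. The steel rod is drawn up and still held by its square head. I handed the job in at about 20.6 s.

**Last checks:**
- **Rod height:** raised about 59.8 mm by TCP height. It has to be over 42 mm and under 76 mm.
- **Bands:** the picture shows the green band clear of the bore with bare rod below it, and no red on the rod.
- **Load:** the tool carries about 2.7 N, which is the rod's weight, and side force is under 1 N.
- **Rest:** the arm is still, with the gripper gap at 23.7 mm on the 24 mm head.
- **Spanner:** it rests against the post with its ring at the peg root.

**What went wrong or disagreed:**
- **First spanner grasp:** it missed because I lifted before the slow fingers had closed. Nothing visibly moved, and the second try held.
- **Spanner check before the retry:** the side view put its middle about 8 mm off along the shank. I took that to be the finger hiding part of it.
- **Positions from the two cameras:** early measurements from the two views differed by up to 9 mm (ring centre), and by 1 to 5 mm at the other points.

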